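Hook the parts tray out from under the standing mould

ROBOT

A 6-joint arm with a two-finger parallel gripper is mounted at the origin on the work surface. World frame = base frame: x ahead of the robot, y to its left, z up, the work surface at z = 0. Lengths are in mm, angles in rad, forces in N, time in s.
With the tool pointing down it reaches from about 300 to 775 mm from the base axis. Payload 14.6 kg.
Tool frame: the origin (TCP) lies midway between the tips of the shut fingers; the grasp point (between the pads) lies 19 mm behind it (grip_depth is the distance from the TCP to the grasp point, in mm); z points along the fingers, y is the direction in which the jaws open and shut (so a half turn about z gives the same grasp; the last joint's range is limited). The gripper opens to 94 mm and grips with 3 to 60 N. Pads are 16 mm wide; open, the fingers measure 119 mm over their backs; the gripper's body (75 mm by 177 mm) begins 78 mm behind the grasp point.
Start: joints at [1.176, 0.3, 1.521, -0, 1.321, -0.067], TCP at [177.076, 520.705, 205.446] pointing down, gripper open.
Joint ranges: [-3.03, 3.03], [-0.79, 2.21], [0.23, 2.52], [-1.04, 4.18], [0, 3.07], [-2.55, 2.55]. Speed limits (rad/s): [2.22, 2.22, 2.57, 3.14, 3.14, 3.14].

INTERFACE

Orientations are given as [roll, pitch, yaw] about the fixed x, y, z axes, in that order (R = Rz(yaw) Ry(pitch) Rx(roll)).
In Python, from cell import read_state, camera, camera_info, sign_off, grip_depth gives the robot as it stands.
- The arm moves only by the tool drive_tool, never from a script. Its argument "motion" is one flat list of numbers, 4 for each row, row after row: the shift along the tool's x, y, z in mm, then the turn about the tool's z in rad. A call has 1 to 8 rows; each row shifts and turns the pose as measured when the row begins, along the tool's axes as they then stand; what a row does not reach is not made up. A row lasts 1/12 s, in which the tool goes at most 41.7 mm and 7.16 degrees, less where a joint would pass 70% of its speed; a pose out of reach is approached as far as the arm can. A call is refused whole if a number of a shift passes 41.7 or a number of a turn 0.125, either way. A call with a gripper value outside its range is refused whole. "jaw" is the closure, from 0 (fully open) to 1 (shut), set as the call begins (left out, the last holds). The fingers move at their own pace and stop on an object; "grip_force" is the grip in N (left out, the last holds). Time passes only in rows, so rows that do not move let the fingers close. It gives the time, the measured TCP pose, the force and the opening at its end, in the units of the state.
- read_state(): the state, without advancing time (a new reading comes with each control period).
- camera(name): name is "scene" or "top"; returns the picture (420x560x3 uint8, red, green, blue); there is no depth.
- camera_info(name): a dict with "fovy" (degrees; the focal length in pixels is half the picture's height over the tangent of half this angle, whatever the lens; pixels are square), "cx", "cy" (the principal point, pixels), "camera_from_world" (4x4, takes a point from world to camera coordinates). Camera axes: x right, y up, looking along -z (the intrinsics and any distortion apply to the point x, -y, -z); pixel columns grow to the right and rows downward; lengths in mm; the calibration is good to about 2 mm. A picture is of the moment at which its call begins. camera_info takes no time and is no camera call.
- sign_off(): hands the job in, once; it reports no verdict.
The state is a dict: "clock": time; "joints": joint angles; "qd": joint speeds; "effort": joint torques, N m; "eef_pos": TCP position; "eef_rot": TCP orientation; "wrist_force": force on the tool from outside, world axes, zero at the start; "moment": the same for the moment, N m; "finger_gap": finger opening in mm.
Only numpy, scipy, OpenCV 4.12 (cv2) and the standard library are available. Lean on these libraries where they do the work, as an engineer would, in place of code of your own. Each camera call takes 0.05 s, during which the arm holds its last target. There are 200 camera calls.

TASK

Nobody reaches under a standing mould: take the swarf hook from its rubber mat, catch its bent end through the eye on the front of the parts tray, and with it draw the tray out from under the mould until its rear edge is clear of the mould's front face by at least a finger's width, level on the bench and with its parts still in it. Then unhook the tool and lay it back flat on the rubber mat, shaft and handle both on it. Keep the arm and gripper off the tray and the mould, and do not disturb the tin, the jar and the spray can standing on the bench.

Things in the scene. Friction and masses are not known exactly. Their poses are not given: they have to be found in the camera images.
- mould: Fixed steel mould on two parallels. Origin on the bench under its centre, z up. Front face (-x, with a ring standing 11 mm proud) at x = -80 mm; plates x -80..80, y -150..150, z 60..320, lifting eye on top to 376. Parallels 60 high, 45 wide (y 90..135 and -135..-90), x -130..130: a tunnel along x, 180 wide, 60 high; the parallels stick out 50 mm before the face.
- tray: Loose sheet-steel tray in the tunnel, 150 x 150 x 32 mm, walls and floor 4 mm, about 0.45 kg, slides on the bench. Origin under its centre, z up; its front (-x side, with the eye) faces out at the mould's front, x axis nearly along the mould's. It holds two bushes and a screw, loose.
- tray_eye (a point): Centre of the eye on the tray's front: an upright ring of 6 mm bar, 32 mm inside, 44 mm outside diameter, in the tray's x-z plane (one goes through it sideways, along y). 107 mm in -x from the tray's centre, 28 mm above the bench; axes as the tray's. A 10 mm stub joins its +x side to the tray. At the start 5 to 45 mm in front of the mould's face.
- tray_rear (a point): Middle of the tray's rear (+x) edge, 75 mm behind the tray's centre, 16 mm above its underside; axes as the tray's.
- hook_grip (a point): Centre of the wooden handle of the swarf hook, lying flat: handle 110 mm (x) x 28 (y) x 26 high, so this is 13 mm above its underside. A 6.6 mm steel shaft goes on along +x at this height to x = 163 mm and there bends to +y into a 38 mm hook. 0.14 kg, centre of mass about 25 mm towards the hook.
- hook_throat (a point): End of the straight shaft of the hook, on its axis where it begins to bend, 163 mm in +x from hook_grip; same axes. The bar's outermost point in x is 174 mm from hook_grip.
- hook_bend (a point): Corner of the hook where the bent end begins, x = 170, y = +7 mm from hook_grip, same height and axes.
- hook_tip (a point): Tip of the bent end, x = 162, y = +38 mm from hook_grip, same height and axes; the bent end runs from (170, 7) to (162, 38) mm, leaning slightly back so that a caught ring stays on when pulled to -x. It goes through the eye in +y, from the eye's -y side.
- toolmat: Fixed flat black rubber mat, 360 mm (x) x 140 mm (y) x 3 mm thick, for the hook. Origin under its centre, z up.
- tin: Bystander: closed flat tin, 80 mm diameter, 55 mm tall, standing; origin at the centre of its underside.
- jar: Bystander: small white jar with black lid, 48 mm diameter, 58 mm tall, standing; origin at the centre of its underside.
- spray: Bystander: spray can, 52 mm diameter, 157 mm tall, standing; origin at the centre of its underside.
- bush1_mid (a point): Centre of a steel guide bush standing in the tray, 32 mm diameter, 34 mm tall, 90 g.
- bush2_mid (a point): Centre of the second, equal guide bush in the tray.
- screw_mid (a point): Centre (half-way up) of a dark cap screw standing on its head in the tray, head 24 mm diameter, 52 mm tall, 70 g.
Mind the look-alikes: they are no part of the job. Of the things like the part that bears hook_grip, leave any that is blue; of the rest the larger one is meant.

How it is judged (in metres and radians):
On the way, in this order (a step that is already met when the one before it is completed fails the run):
1. the hook's bent end is through the tray's eye (x of hook_bend in the frame of tray_eye between -0.018 and 0.02 m and x of hook_tip in the frame of tray_eye between -0.036 and 0.02 m and z of hook_tip in the frame of tray_eye between -0.017 and 0.017 m and y of hook_tip in the frame of tray_eye above 0.006 m and y of hook_throat in the frame of tray_eye below -0.003 m), for 0.1 s.
2. the tray is clear of the mould, drawn by the hook, which is still in the eye (all of step 1 and x of tray_rear in the frame of mould below -0.09 m and y of tray_rear in the frame of mould between -0.13 and 0.13 m), for 0.1 s.
At the end, for the whole second after the job is handed in: Tray's rear-edge middle at least 10 mm before the mould's front face and within 130 mm of its middle line; tray level, at rest, bushes and screw in it; hook lying on the rubber mat, handle centre and shaft end inside its outline, under 30 mm high; tin, jar and spray can within 20 mm of their starts (x of tray_rear in the frame of mould below -0.09 m and y of tray_rear in the frame of mould between -0.13 and 0.13 m and x of bush1_mid in the frame of tray between -0.074 and 0.074 m and y of bush1_mid in the frame of tray between -0.074 and 0.074 m and z of bush1_mid in the frame of tray between 0 and 0.04 m and x of bush2_mid in the frame of tray between -0.074 and 0.074 m and y of bush2_mid in the frame of tray between -0.074 and 0.074 m and z of bush2_mid in the frame of tray between 0 and 0.04 m and x of screw_mid in the frame of tray between -0.074 and 0.074 m and y of screw_mid in the frame of tray between -0.074 and 0.074 m and z of screw_mid in the frame of tray between 0 and 0.045 m and x of hook_grip in the frame of toolmat between -0.18 and 0.18 m and y of hook_grip in the frame of toolmat between -0.07 and 0.07 m and z of hook_grip in the frame of toolmat between 0 and 0.03 m and x of hook_throat in the frame of toolmat between -0.18 and 0.18 m and y of hook_throat in the frame of toolmat between -0.07 and 0.07 m and z of hook_throat in the frame of toolmat between 0 and 0.03 m and linear speed of tray below 0.02 m/s and angle between tray's own z axis and vertical below 0.05 rad); the robot touches nothing.
It fails at once if the arm or gripper touches the tray (contact force between any of the arm, the fingers and tray above 1 N).
It fails at once if the arm or gripper touches the mould (contact force between any of the arm, the fingers and mould above 1 N).
It fails at once if the tin, jar or spray can is pushed away by more than 20 mm or tipped (distance of any of tin, jar, spray from where it was at the start of the episode above 0.02 m or angle between any of tin, jar, spray's own z axis and vertical above 0.3 rad).
It fails at once if the tray is tipped by more than about 12 degrees (angle between tray's own z axis and vertical above 0.2 rad).
It also fails if it takes over 58 s, if anything falls off the work surface, if the arm or the gripper's body presses on something with over 40 N, if the wrist force passes 120 N, or if a joint passes its speed limit or range.

## Working session

There is one attempt and no reset: what is moved stays moved. The work goes in short steps, Python scripts to look and compute and a tool call to move; the robot and the scene stay as the last step left them, time stands still between calls to the robot, and variables do not carry over. Pictures are saved under pics/ and viewed, on a budget of 10 in all, crops included, one or two more only if the job needs it, and the job is handed in when it is done.

Besides the shell and the picture viewer there is one more tool, called after ">>>" in YAML: its name, and indented under it one key for each argument. drive_tool: Moves the arm, as the interface text tells. Its arguments: {"type":"object","properties":{"motion":{"type":"array","items":{"type":"number"}},"jaw":{"type":"number"},"grip_force":{"type":"number"}},"required":["motion"]}

```bash
mkdir -p pics; cat > h.py <<'E'
import numpy as np, cv2
from cell import *
def K(n):
    i=camera_info(n); f=210/np.tan(np.radians(i['fovy'])/2); return i,f
def ray(n,u,v):
    i,f=K(n); T=np.array(i['camera_from_world']); d=np.array([(u-i['cx'])/f,-(v-i['cy'])/f,-1]); R=T[:3,:3]
    return -R.T@T[:3,3], R.T@d
def onz(n,u,v,z):
    o,d=ray(n,u,v); return (o+d*(z-o[2])/d[2]).round(1)
def proj(n,p):
    i,f=K(n); T=np.array(i['camera_from_world']); c=T[:3,:3]@np.array(p)+T[:3,3]
    return np.array([i['cx']+f*c[0]/-c[2], i['cy']-f*c[1]/-c[2]]).round(1)
def save(n,fn):
    im=camera(n); cv2.imwrite('pics/'+fn,im[:,:,::-1]); return im
E
python3 - <<'E'
from h import *
for n in('scene','top'):
    im=save(n,n+'0.png'); i=camera_info(n); print(n,i)
print(read_state(),grip_depth)
a=cv2.imread('pics/top0.png');b=cv2.imread('pics/scene0.png')
E
```

```text
scene {'fovy': 55.62620038244444, 'cx': 284.6860941704467, 'cy': 213.33176103919112, 'camera_from_world': array([[-6.76738345e-01,  7.36113917e-01, -1.27088439e-02,
         2.63413332e+02],
       [-5.74001955e-01, -5.16735515e-01,  6.35221349e-01,
         2.37043347e+02],
       [ 4.61028164e-01,  4.37173546e-01,  7.72225565e-01,
        -1.21460752e+03],
       [ 0.00000000e+00,  0.00000000e+00,  0.00000000e+00,
         1.00000000e+00]])}
top {'fovy': 51.046982229799184, 'cx': 278.5851686731833, 'cy': 215.49024779698618, 'camera_from_world': array([[ 1.60416189e-02, -9.99434127e-01,  2.95650658e-02,
         2.06123076e+01],
       [ 9.98749119e-01,  1.74171373e-02,  4.68704762e-02,
        -4.53356549e+02],
       [-4.73588923e-02,  2.87762051e-02,  9.98463352e-01,
        -1.10391058e+03],
       [ 0.00000000e+00,  0.00000000e+00,  0.00000000e+00,
         1.00000000e+00]])}
{'clock': 0.1, 'joints': array([ 1.17639999e+00,  3.00399574e-01,  1.52156862e+00,  9.40248568e-06,
        1.32070444e+00, -6.66458176e-02]), 'qd': array([ 9.72315470e-05, -1.41305504e-03, -6.69375315e-04, -7.91636223e-04,
        9.65187982e-04,  3.12230464e-04]), 'effort': array([ 1.60379313e-03, -5.32646263e+01, -3.53284979e+01,  7.09694345e-02,
        2.35309219e-02, -3.31524939e-05]), 'eef_pos': array([176.97777061, 520.47607876, 204.93083535]), 'eef_rot': array([-3.14051567e+00, -8.10104967e-05,  2.81383976e+00]), 'wrist_force': array([ 0.03585525, -0.83904602, -0.32503345]), 'moment': array([ 0.0698655 , -0.01087503,  0.00435446]), 'finger_gap': 94.17040180065614} 18.8
```

View pics/top0.png

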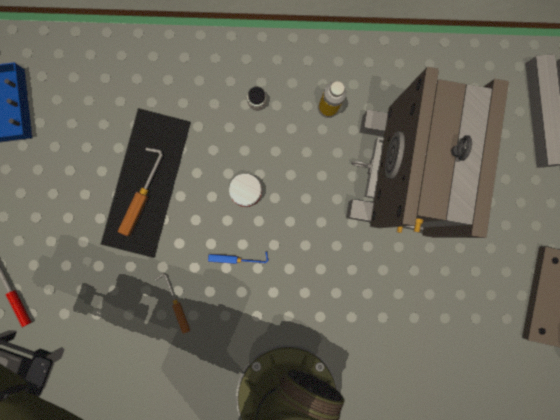

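View pics/scene0.png

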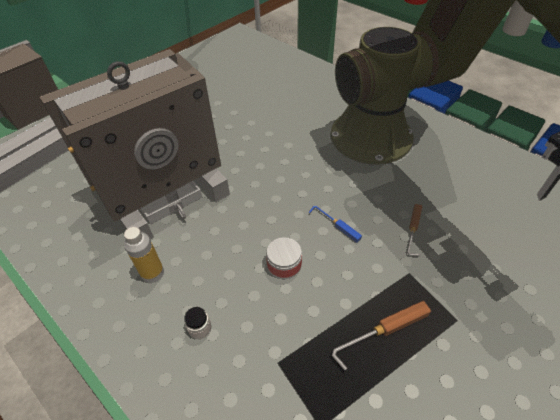

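Top view: the orange hook lies on the black mat (handle about (133,214), bend about (157,152)). The tray eye is at about (360,163), with the mould to the right of it. The tin is at (245,190), the spray can at (332,98) and the jar at (257,97). I'll enlarge the hook and the eye.

```bash
python3 - <<'E'
from h import *
a=cv2.imread('pics/top0.png');b=cv2.imread('pics/scene0.png')
c=lambda im,x,y,w,h:cv2.resize(im[y:y+h,x:x+w],(400,300),interpolation=cv2.INTER_CUBIC)
# 5x: 80x60
m=np.vstack([np.hstack([c(a,335,130,80,60),c(a,110,135,80,60)]),np.hstack([c(b,130,175,100,75),c(b,320,310,80,60)])])
cv2.imwrite('pics/c1.png',m)
for n,im in(('top',a),('scene',b)):
    hsv=cv2.cvtColor(im,cv2.COLOR_BGR2HSV)
    m=cv2.inRange(hsv,(5,130,70),(20,255,255))
    cs,_=cv2.findContours(m,0,2)
    for q in cs:
        if cv2.contourArea(q)>60:
            r=cv2.minAreaRect(q); print(n,'orange',r, onz(n,*r[0],16)); print([onz(n,*p,16)[:2] for p in cv2.boxPoints(r)])
    m=cv2.inRange(hsv,(0,0,0),(180,255,38)); m=cv2.morphologyEx(m,cv2.MORPH_CLOSE,np.ones((15,15)))
    cs,_=cv2.findContours(m,0,2)
    for q in cs:
        if cv2.contourArea(q)>3000:
            r=cv2.minAreaRect(q); print(n,'dark',r,onz(n,*r[0],3),[onz(n,*p,3)[:2] for p in cv2.boxPoints(r)])
E
```

```text
top orange ((178.8730010986328, 316.0406494140625), (33.52532958984375, 5.600254058837891), 72.25532531738281) [199.  271.5  16. ]
[array([235.9, 291.6]), array([240.3, 278.6]), array([162.2, 251.3]), array([157.9, 264.4])]
top orange ((418.0000305175781, 224.5), (7.273237705230713, 14.230247497558594), 18.43494987487793) [ 435.9 -326.5   16. ]
[array([ 421.5, -311.9]), array([ 456. , -323.4]), array([ 450.4, -341.1]), array([ 415.9, -329.6])]
top orange ((132.85972595214844, 210.90725708007812), (12.2242431640625, 51.03740692138672), 25.34617805480957) [457.8 392.6  16. ]
[array([406.1, 431.5]), array([522.4, 381.2]), array([509.8, 353.4]), array([393.5, 403.9])]
top dark ((40.0, 376.0), (86.0, 80.0), 90.0) [ 46.5 610.7   3. ] [array([150.4, 712.4]), array([152.3, 517.1]), array([-57.1, 509.3]), array([-57.9, 703. ])]
top dark ((145.34629821777344, 182.5696258544922), (53.25396728515625, 139.02734375), 15.101099014282227) [531.  367.4   3. ] [array([377. , 471.9]), array([720.6, 392.3]), array([687.9, 260.8]), array([344.1, 342.8])]
scene orange ((401.8287658691406, 318.623260498046
[... 410 characters left out ...]
ne orange ((273.8000183105469, 3.0999984741210938), (8.944271087646484, 31.752164840698242), 63.43495178222656) [-449.4 -836.7   16. ]
[array([-379.9, -869.2]), array([-572.1, -875.2]), array([-520.4, -803.5]), array([-336.1, -801.1])]
scene dark ((346.65948486328125, 366.7029724121094), (79.9481430053711, 113.10018920898438), 59.198551177978516) [607.4 364.1   3. ] [array([690.2, 257.9]), array([459.1, 327.8]), array([526.3, 468.1]), array([729.1, 393.9])]
scene dark ((447.40228271484375, 40.825111389160156), (91.14878845214844, 237.2420196533203), 66.50143432617188) [-673.1 -105.5    3. ] [array([-310.9, -454. ]), array([-1880.2,  -209.7]), array([-1042.1,   249.6]), array([  9.9, -46.5])]
```

View pics/c1.png

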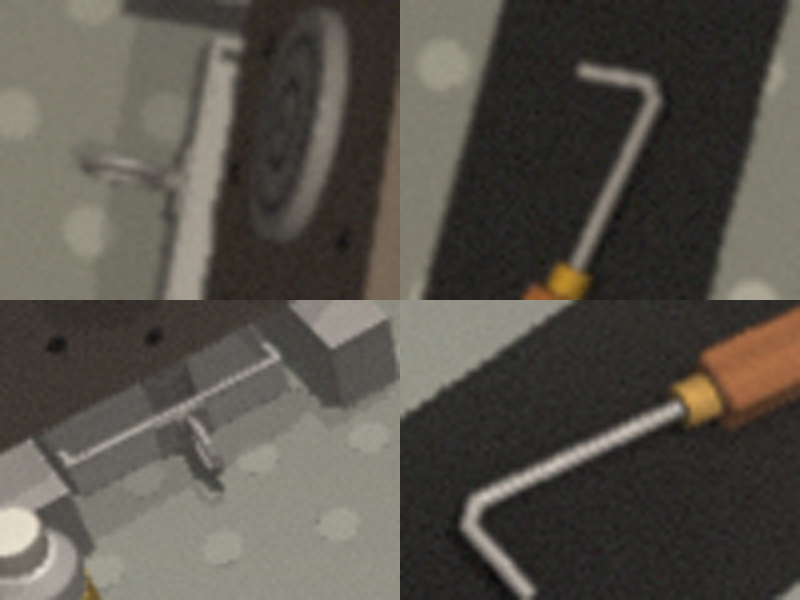

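Enlarged pixels: hook tip is at (146,149) and the outer corner at (161.6,153). The eye's outer end is at (351.5,163) and its stub joint at (368,165.6), with the tray's front wall to the right. Next I'll turn these into positions.

```bash
python3 - <<'E'
from h import *
t=lambda u,v,ox,oy,s=5:(ox+u/s-.5+.5/s,oy+v/s-.5+.5/s)
T=lambda u,v,z:onz('top',*t(u,v,335,130),z)
print('eye outer top',T(82,163,28),'stub',T(168,178,28))
print('tray front edge outer top',T(208,45,32),T(165,300,32))
S=lambda u,v,z:onz('scene',*t(u,v,130,175,4),z)
print('scene: eye outer mid',S(212,155,28),'top of ring near stub',S(190,112,36),'tray corners',S(68,162,32),S(277,52,32))
print('parallel top front corner scene L/R inner',S(68,195,60),S(337,60,60),S(393,25,60))
H=lambda u,v:onz('top',*t(u,v,110,135),16)
print('hook tip',H(180,70),'corner',H(256,92),'ferrule',H(170,275))
H=lambda u,v:onz('scene',*t(u,v,320,310),16)
print('scene hook tip',H(130,295),'corner',H(70,215),'ferrule',H(290,100))
a=cv2.imread('pics/top0.png')
print('parallel tops front, top cam', [onz('top',*p,60) for p in((364,110),(350,200),(350,219))])
print('tin',onz('top',245,190,55),onz('scene',285,250,55),'jar',onz('top',257,91,58),onz('scene',196,317,58),'spray',onz('top',337,89,157),onz('scene',133,235,157))
print('ring centre',onz('top',395,155,190),onz('scene',157,150,190))
E
```

```text
eye outer top [ 589.7 -151.7   28. ] stub [ 583.  -195.3   28. ]
tray front edge outer top [ 650.3 -214.3   32. ] [ 520.8 -193.3   32. ]
scene: eye outer mid [ 589.2 -161.1   28. ] top of ring near stub [ 579.5 -193.    36. ] tray corners [ 654.  -219.9   32. ] [ 507.4 -195.8   32. ]
parallel top front corner scene L/R inner [ 676.8 -173.8   60. ] [ 500.2 -138.2   60. ] [ 456.1 -134.6   60. ]
hook tip [615.3 365.7  16. ] corner [605.  327.5  16. ] ferrule [511.7 367.6  16. ]
scene hook tip [616.  366.3  16. ] corner [607.2 330.5  16. ] ferrule [510.3 367.3  16. ]
parallel tops front, top cam [array([ 714.3, -176.6,   60. ]), array([ 491.4, -143.8,   60. ]), array([ 445.1, -144.2,   60. ])]
tin [511.5 112.2  55. ] [512.4 115.1  55. ] jar [755.6  87.5  58. ] [748.3  93.9  58. ] spray [731.7 -93.8 157. ] [738.4 -85.3 157. ]
ring centre [ 579.3 -215.5  190. ] [ 572.4 -220.8  190. ]
```

```bash
cat >> h.py <<'E'
def go(x,y,z,yaw_deg=None):
    s=read_state(); p=s['eef_pos']; r=s['eef_rot']; a=r[2]; d=np.array([x,y,z])-p
    print('t',round(s['clock'],2),'pos',p.round(1),'rot',r.round(3),'gap',round(s['finger_gap'],1),'F',s['wrist_force'].round(1))
    from scipy.spatial.transform import Rotation as Ro
    print('tool shift',(Ro.from_euler('xyz',r).as_matrix().T@d).round(1),'turn',None if yaw_deg is None else round(-((np.radians(yaw_deg)-a+np.pi)%(2*np.pi)-np.pi),3))
E
python3 -c "
from h import *
go(460.7,390.5,205,156.6)"
```

```text
t 0.1 pos [177.  520.5 204.9] rot [-3.141 -0.     2.814] gap 94.2 F [ 0.  -0.8 -0.3]
tool shift [-3.105e+02 -3.170e+01 -1.000e-01] turn 0.081
```

>>> drive_tool:
  motion: [-38, -4, 0, 0.01, -38, -4, 0, 0.01, -38, -4, 0, 0.01, -38, -4, 0, 0.01, -38, -4, 0, 0.01, -38, -4, 0, 0.01, -38, -4, 0, 0.01, -38, -4, 0, 0.01]
  jaw: 0

```text
clock: 0.77
eef_pos: [454.5, 379.5, 202.4]
eef_rot: [-3.137, -0.002, 2.742]
wrist_force: [-0.3, 0.8, 0.2]
finger_gap: 94.0
```

```bash
python3 -c "
from h import *
go(460.7,390.5,60,156.6)"
```

```text
t 0.77 pos [454.5 379.5 202.4] rot [-3.137e+00 -2.000e-03  2.742e+00] gap 94.0 F [-0.3  0.8  0.2]
tool shift [ -1.8  13.2 142.3] turn 0.009
```

>>> drive_tool:
  motion: [-1, 4, 30, 0.005, -1, 3, 30, 0.004, 0, 3, 30, 0, 0, 2, 30, 0, 0, 0, 20, 0, 0, 0, 0, 0]

```text
clock: 1.27
eef_pos: [468.7, 383.1, 55.6]
eef_rot: [-3.137, -0.001, 2.721]
wrist_force: [-0.3, -0.0, -0.7]
finger_gap: 93.8
```

```bash
python3 - <<'E'
from h import *
go(460.7,390.5,6,156.6)
a=save('top','top1.png'); b=save('scene','scene1.png')
c=lambda im,x,y,w,h:cv2.resize(im[y:y+h,x:x+w,::-1],(400,400),interpolation=cv2.INTER_CUBIC)
cv2.imwrite('pics/c2.png',np.hstack([c(a,80,120,120,120),c(b,320,240,140,140)]))
E
```

```text
t 1.27 pos [468.7 383.1  55.6] rot [-3.137e+00 -1.000e-03  2.721e+00] gap 93.8 F [-0.3 -0.  -0.7]
tool shift [10.3  3.7 49.6] turn -0.012
```

View pics/c2.png

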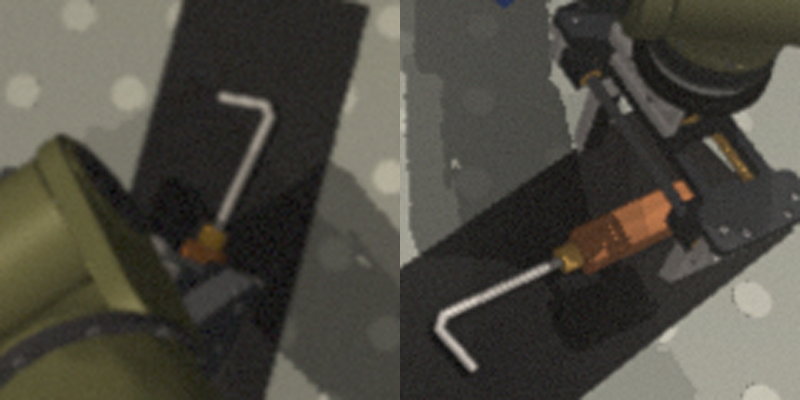

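The picture shows the handle between the open fingers, aligned with the jaws. I'll lower and grip.

>>> drive_tool:
  motion: [4, 2, 20, -0.006, 4, 2, 17, -0.006, 2, 1, 9, 0, 0, 0, 3, 0, 0, 0, 0, 0]

```text
clock: 1.78
eef_pos: [466.8, 396.3, 19.0]
eef_rot: [3.13, 0.008, 2.734]
wrist_force: [-0.4, 0.0, 0.4]
finger_gap: 94.1
```

```bash
python3 -c "
from h import *
go(460.7,390.5,6,156.6)"
```

```text
t 1.78 pos [466.8 396.3  19. ] rot [3.13  0.008 2.734] gap 94.1 F [-0.4  0.   0.4]
tool shift [ 3.4 -7.9 12.9] turn 0.001
```

>>> drive_tool:
  motion: [0, -3, 6, 0, 0, -2, 4, 0, 0, 0, 0, 0, 0, 0, 0, 0]

```text
clock: 2.12
eef_pos: [466.4, 392.0, 11.8]
eef_rot: [3.126, 0.011, 2.733]
wrist_force: [-0.4, 0.2, -0.7]
finger_gap: 93.9
```

```bash
python3 -c "
from h import *
go(460.7,390.5,6,156.6)"
```

```text
t 2.12 pos [466.4 392.   11.8] rot [3.126 0.011 2.733] gap 93.9 F [-0.4  0.2 -0.7]
tool shift [ 4.7 -3.7  5.7] turn 0.0
```

>>> drive_tool:
  motion: [3, -3, 4, 0, 1, -1, 2, 0, 0, 0, 0, 0]

```text
clock: 2.37
eef_pos: [461.2, 389.7, 6.0]
eef_rot: [3.125, 0.011, 2.733]
wrist_force: [-0.3, 0.5, -0.4]
finger_gap: 94.2
```

>>> drive_tool:
  motion: [0, 0, 0, 0, 0, 0, 0, 0, 0, 0, 0, 0, 0, 0, 0, 0, 0, 0, 0, 0, 0, 0, 0, 0]
  jaw: 1
  grip_force: 40

```text
clock: 2.87
eef_pos: [461.2, 389.9, 6.1]
eef_rot: [3.125, 0.011, 2.733]
wrist_force: [0.1, -0.5, -1.1]
finger_gap: 57.4
```

>>> drive_tool:
  motion: [0, 0, 0, 0, 0, 0, 0, 0, 0, 0, 0, 0, 0, 0, 0, 0, 0, 0, 0, 0, 0, 0, 0, 0, 0, 0, 0, 0, 0, 0, 0, 0]

```text
clock: 3.53
eef_pos: [461.2, 389.9, 6.2]
eef_rot: [3.125, 0.011, 2.733]
wrist_force: [0.2, 0.0, 0.2]
finger_gap: 28.0
```

>>> drive_tool:
  motion: [0, 0, -10, 0, 0, 0, -20, 0, 0, 0, -25, 0, 0, 0, -25, 0, 0, 0, -25, 0, 0, 0, 0, 0, 0, 0, 0, 0]

```text
clock: 4.12
eef_pos: [458.1, 387.9, 117.6]
eef_rot: [3.128, 0.009, 2.733]
wrist_force: [-0.9, -0.3, -2.7]
finger_gap: 27.7
```

```bash
python3 - <<'E'
from h import *
go(460.7,390.5,110,156.6)
a=save('top','top2.png'); b=save('scene','scene2.png')
c=lambda im,x,y,w,h:cv2.resize(im[y:y+h,x:x+w,::-1],(400,400),interpolation=cv2.INTER_CUBIC)
cv2.imwrite('pics/c3.png',np.hstack([c(a,80,100,120,120),c(b,320,200,160,160)]))
E
```

```text
t 4.12 pos [458.1 387.9 117.6] rot [3.128 0.009 2.733] gap 27.7 F [-0.9 -0.3 -2.7]
tool shift [-1.2  3.3  7.7] turn -0.0
```

View pics/c3.png

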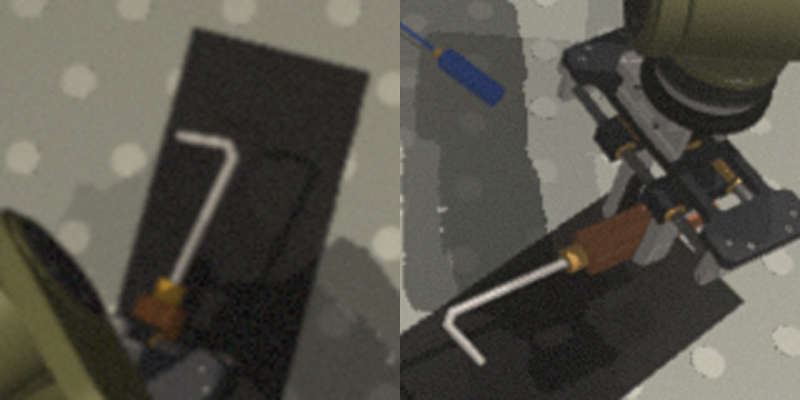

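The hook is held level: tip at crop pixel (178,133) in the top view and (483,363) in the scene view. I'll triangulate it to get the hook's offset in the tool.

```bash
cat >> h.py <<'E'
from scipy.spatial.transform import Rotation as Ro
def tri(pt,ps):
    A=[];b=[]
    for n,p in(('top',pt),('scene',ps)):
        o,d=ray(n,*p); d/=np.linalg.norm(d); M=np.eye(3)-np.outer(d,d); A.append(M); b.append(M@o)
    x=np.linalg.lstsq(np.vstack(A),np.hstack(b),rcond=None)[0]; return x, np.linalg.norm(np.vstack(A)@x-np.hstack(b))
def tool(p):
    s=read_state(); return Ro.from_euler('xyz',s['eef_rot']).as_matrix().T@(np.array(p)-s['eef_pos'])
E
python3 - <<'E'
from h import *
t=lambda u,v:(80+u*.3-.35,100+v*.3-.35)
s=lambda u,v:(320+(u-400)*.4-.3,200+v*.4-.3)
for nm,a,b in(('tip',t(178,133),s(484,363)),('corner',t(234,148),s(448,319)),('ferrule front',t(178,281),s(562,265))):
    x,e=tri(a,b); print(nm,x.round(1),'err',e.round(1),'tool',tool(x).round(1))
E
```

```text
tip [613.3 364.7 126.9] err 1.4 tool [-151.6   40.5   -8.1]
corner [604.1 327.2 125.1] err 1.4 tool [-158.1    2.4   -6.8]
ferrule front [513.3 362.9 120.8] err 0.5 tool [-60.6  -0.9  -3.4]
```

>>> drive_tool:
  motion: [0, 0, 0, 0.12, 0, 0, 0, 0.12, 0, 0, 0, 0.12, 0, 0, 0, 0.12, 0, 0, 0, 0.12, 0, 0, 0, 0.12, 0, 0, 0, 0.12, 0, 0, 0, 0.12]

```text
clock: 4.88
eef_pos: [454.6, 385.1, 106.1]
eef_rot: [-3.142, 0.002, 1.739]
wrist_force: [0.6, -0.1, -1.5]
finger_gap: 28.0
```

>>> drive_tool:
  motion: [0, 0, 0, 0.1, 0, 0, 0, 0.1, 0, 0, 0, 0.1, 0, 0, 0, 0, 0, 0, 0, 0]

```text
clock: 5.3
eef_pos: [452.2, 383.3, 99.2]
eef_rot: [-3.134, 0.01, 1.42]
wrist_force: [0.1, -0.1, -0.1]
finger_gap: 27.6
```

```bash
python3 -c "
from h import *
go(546.8,-8,118,80.7)"
```

```text
t 5.3 pos [452.2 383.3  99.2] rot [-3.134  0.01   1.42 ] gap 27.6 F [ 0.1 -0.1 -0.1]
tool shift [-372.8  152.3  -16.4] turn 0.011
```

>>> drive_tool:
  motion: [-30, 15, -8, 0, -35, 15, -6, 0, -35, 15, -5, 0, -35, 15, -4, 0, -35, 15, -3, 0, -35, 15, -2, 0, -35, 15, -2, 0, -35, 15, -2, 0]

```text
clock: 5.97
eef_pos: [532.6, 88.4, 129.0]
eef_rot: [-3.127, 0.013, 1.461]
wrist_force: [0.5, 0.2, -1.2]
finger_gap: 27.6
```

```bash
python3 -c "
from h import *
go(546.8,-8,118,80.7)"
```

```text
t 5.97 pos [532.6  88.4 129. ] rot [-3.127  0.013  1.461] gap 27.6 F [ 0.5  0.2 -1.2]
tool shift [-94.1  24.8  11.8] turn 0.053
```

>>> drive_tool:
  motion: [-25, 8, 0, 0.01, -25, 7, 0, 0.02, -20, 5, 0, 0.02, -10, 3, 0, 0, 0, 0, 0, 0, 0, 0, 0, 0]

```text
clock: 6.47
eef_pos: [546.1, -4.7, 127.7]
eef_rot: [-3.125, 0.014, 1.422]
wrist_force: [0.0, 0.5, -1.6]
finger_gap: 27.6
```

```bash
python3 -c "
from h import *
go(546.8,-8,18.5,80.7)"
```

```text
t 6.47 pos [546.1  -4.7 127.7] rot [-3.125  0.014  1.422] gap 27.6 F [ 0.   0.5 -1.6]
tool shift [ -1.7   3.1 109.2] turn 0.013
```

>>> drive_tool:
  motion: [0, 0, 20, 0.006, 0, 0, 22, 0.005, -1, 1, 22, 0, 0, 1, 18, 0, 0, 0, 8, 0, 0, 0, 0, 0, 0, 0, 0, 0]

```text
clock: 7.05
eef_pos: [546.2, 1.7, 35.0]
eef_rot: [-3.126, 0.013, 1.428]
wrist_force: [0.0, -0.2, -0.8]
finger_gap: 27.4
```

```bash
python3 - <<'E'
from h import *
go(546.8,-8,18.5,80.7)
a=save('top','top3.png'); b=save('scene','scene3.png')
c=lambda im,x,y,w,h:cv2.resize(im[y:y+h,x:x+w,::-1],(400,400),interpolation=cv2.INTER_CUBIC)
cv2.imwrite('pics/c4.png',np.hstack([c(a,300,120,100,100),c(b,140,160,100,100)]))
s=read_state(); R=Ro.from_euler('xyz',s['eef_rot']).as_matrix()
for q in((-152,39,-9.5),(-160,7,-9.5),(-60,0,-9.5)): w=s['eef_pos']+R@q; print(w.round(1),proj('top',w),proj('scene',w))
E
```

```text
t 7.05 pos [546.2   1.7  35. ] rot [-3.126  0.013  1.428] gap 27.4 F [ 0.  -0.2 -0.8]
tool shift [-9.3  2.2 16.6] turn 0.02
[ 563.7 -154.5   46.6] [353.5 171.4] [190.9 204.1]
[ 530.9 -157.8   47.1] [354.8 184.6] [200.2 195.9]
[538.2 -57.9  46. ] [314.4 180.9] [224.7 218.7]
```

View pics/c4.png

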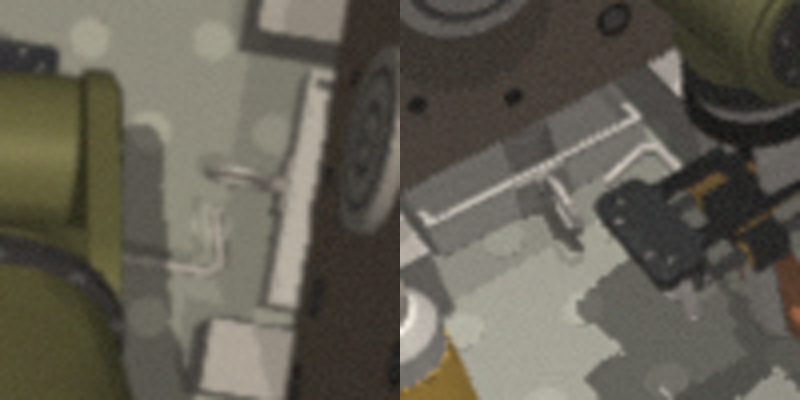

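The hook tip appears at top pixel (353.7,171.3) and scene pixel (191,205), both within a pixel of prediction. I'll check the eye estimate the same way.

```bash
python3 - <<'E'
from h import *
e=np.array([588,-174,28.]);x=np.array([-.161,-.987,0])
for nm,p in(('outer',e-22*x),('top',e+[0,0,22]),('bot',e-[0,0,22]),('inner',e+22*x),('stub',e+32*x)):
    t=proj('top',p);s=proj('scene',p);print(nm,(t-[300,120])*4,(s-[140,160])*4+[400,0])
E
```

```text
outer [205.2 166. ] [576.4 223.2]
top [246.8 166.4] [551.6 178.8]
bot [232. 178.] [566.8 224. ]
inner [273.6 178.4] [542.4 181.2]
stub [288.8 181.2] [534.8 171.6]
```

>>> drive_tool:
  motion: [-4, 0, 8, 0.01, -4, 0, 8, 0.01, -2, 0, 3, 0, 0, 0, 0, 0, 0, 0, 0, 0]

```text
clock: 7.57
eef_pos: [546.0, -9.9, 17.6]
eef_rot: [-3.132, 0.013, 1.406]
wrist_force: [-0.5, -0.2, -0.6]
finger_gap: 28.0
```

```bash
cat >> h.py <<'E'
def eyerel(e=(587.5,-174,28)):
    s=read_state(); R=Ro.from_euler('xyz',s['eef_rot']).as_matrix(); x=np.array([-.161,-.987,0]);y=np.array([.987,-.161,0])
    for n,q in(('tip',(-152,39,-9.5)),('bend',(-160,8,-9.5)),('throat',(-153,1,-9.5))):
        d=s['eef_pos']+R@q-e; print(n,round(d@x,1),round(d@y,1),round(d[2],1))
E
python3 -c "
from h import *
go(594.2,-15.7,16.5,80.7);eyerel()"
```

```text
t 7.57 pos [546.   -9.9  17.6] rot [-3.132  0.013  1.406] gap 28.0 F [-0.5 -0.2 -0.6]
tool shift [ 2.2 48.5  0.6] turn -0.003
tip -3.3 -28.8 0.7
bend 4.6 -59.8 1.1
throat -2.4 -66.8 1.1
```

>>> drive_tool:
  motion: [0, 8, 0, 0, 0, 8, 0, 0, 0, 8, 0, 0, 0, 0, 0, 0]

```text
clock: 7.9
eef_pos: [572.7, -14.5, 18.2]
eef_rot: [-3.134, 0.013, 1.405]
wrist_force: [0.3, 0.0, -1.3]
finger_gap: 28.2
```

```bash
python3 -c "
from h import *
go(594.2,-15.7,16.5,80.7);eyerel()"
```

```text
t 7.9 pos [572.7 -14.5  18.2] rot [-3.134  0.013  1.405] gap 28.2 F [ 0.3  0.  -1.3]
tool shift [ 2.4 21.4  1.5] turn -0.003
tip -3.0 -1.8 1.3
bend 4.9 -32.8 1.7
throat -2.2 -39.8 1.6
```

>>> drive_tool:
  motion: [0, 7, 1, 0, 0, 7, 0, 0, 0, 4, 0, 0, 0, 0, 0, 0]

```text
clock: 8.23
eef_pos: [592.6, -17.7, 17.2]
eef_rot: [-3.134, 0.012, 1.406]
wrist_force: [0.6, 0.4, -0.9]
finger_gap: 27.6
```

```bash
python3 - <<'E'
from h import *
go(594.2,-15.7,16.5,80.7);eyerel()
a=save('top','top5.png'); b=save('scene','scene5.png')
c=lambda im,x,y,w,h:cv2.resize(im[y:y+h,x:x+w,::-1],(400,400),interpolation=cv2.INTER_CUBIC)
cv2.imwrite('pics/c5.png',np.hstack([c(a,320,120,80,80),c(b,150,170,80,80)]))
E
```

```text
t 8.23 pos [592.6 -17.7  17.2] rot [-3.134  0.012  1.406] gap 27.6 F [ 0.6  0.4 -0.9]
tool shift [2.2 1.3 0.6] turn -0.003
tip -3.1 18.4 0.3
bend 4.8 -12.7 0.6
throat -2.2 -19.6 0.6
```

View pics/c5.png

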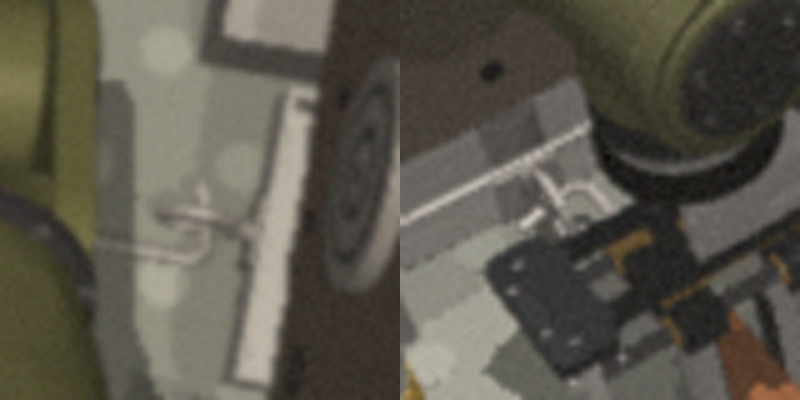

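Both views show the bent end through the ring: in the top view the tip emerges at crop (203,190), past the eye bar, and in the scene view it passes through the ring. I'll pull gently along tool +x.

>>> drive_tool:
  motion: [0, 2, 0, 0, 0, 2, 0, 0, 2, 0, 0, 0, 3, 0, 0, 0, 4, 0, 0, 0, 4, 0, 0, 0, 4, 0, 0, 0, 4, 0, 0, 0]

```text
clock: 9.0
eef_pos: [599.0, 3.8, 16.9]
eef_rot: [-3.133, 0.013, 1.405]
wrist_force: [-0.7, -3.1, -0.9]
finger_gap: 27.5
```

```bash
python3 -c "
from h import *
go(621,145,16.5,80.7)"
```

```text
t 9.0 pos [599.    3.8  16.9] rot [-3.133  0.013  1.405] gap 27.5 F [-0.7 -3.1 -0.9]
tool shift [142.9  -1.5  -1.5] turn -0.003
```

>>> drive_tool:
  motion: [5, 0, 0, 0, 5, 0, 0, 0, 5, 0, 0, 0, 5, 0, 0, 0, 5, 0, 0, 0, 5, 0, 0, 0, 5, 0, 0, 0, 5, 0, 0, 0]

```text
clock: 9.67
eef_pos: [605.9, 46.9, 16.2]
eef_rot: [-3.132, 0.015, 1.405]
wrist_force: [-0.6, -3.2, -1.2]
finger_gap: 27.9
```

>>> drive_tool:
  motion: [5, 0, 0, 0, 5, 0, 0, 0, 5, 0, 0, 0, 5, 0, 0, 0, 5, 0, 0, 0, 5, 0, 0, 0, 5, 0, 0, 0, 5, 0, 0, 0]

```text
clock: 10.33
eef_pos: [613.2, 90.6, 15.6]
eef_rot: [-3.132, 0.015, 1.405]
wrist_force: [-0.0, -3.7, -0.2]
finger_gap: 27.8
```

```bash
python3 -c "
from h import *
go(621,145,16.5,80.7)"
```

```text
t 10.33 pos [613.2  90.6  15.6] rot [-3.132  0.015  1.405] gap 27.8 F [-0.  -3.7 -0.2]
tool shift [55.  -1.3 -1.7] turn -0.003
```

>>> drive_tool:
  motion: [5, 0, -0.5, 0, 5, 0, -0.5, 0, 5, 0, -0.5, 0, 5, 0, 0, 0, 5, 0, 0, 0, 5, 0, 0, 0, 5, 0, 0, 0, 5, 0, 0, 0]

```text
clock: 11.0
eef_pos: [620.1, 134.6, 16.2]
eef_rot: [-3.131, 0.015, 1.405]
wrist_force: [-0.4, -4.1, 0.1]
finger_gap: 27.5
```

>>> drive_tool:
  motion: [5, 0, 0, 0, 5, 0, 0, 0, 4, 0, 0, 0, 2, 0, 0, 0, 0, 0, 0, 0, 0, 0, 0, 0, 0, 0, 0, 0]

```text
clock: 11.58
eef_pos: [623.1, 153.2, 15.9]
eef_rot: [-3.132, 0.015, 1.406]
wrist_force: [-0.9, -2.9, -0.8]
finger_gap: 27.8
```

```bash
python3 - <<'E'
from h import *
go(621,145,16.5,80.7)
a=save('top','top6.png'); b=save('scene','scene6.png')
c=lambda im,x,y,w,h:cv2.resize(im[y:y+h,x:x+w,::-1],(400,400),interpolation=cv2.INTER_CUBIC)
cv2.imwrite('pics/c6.png',np.hstack([c(a,220,80,200,200),c(b,100,140,200,200)]))
E
```

```text
t 11.58 pos [623.1 153.2  15.9] rot [-3.132  0.015  1.406] gap 27.8 F [-0.9 -2.9 -0.8]
tool shift [-8.5 -0.7 -0.4] turn -0.002
```

View pics/c6.png

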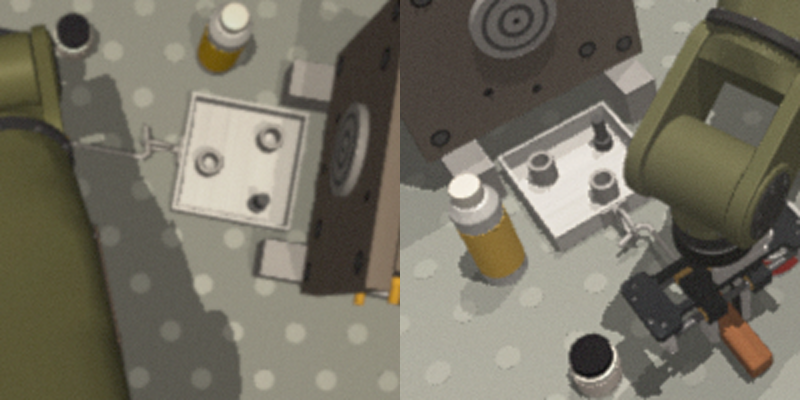

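The tray is fully out, with both bushes and the screw upright in it. Its rear edge runs from crop (308,113) to (290,228). I'll check the clearance in numbers.

```bash
python3 - <<'E'
from h import *
t=lambda u,v:onz('top',220+u/2-.25,80+v/2-.25,32)
r=[t(308,113),t(290,228)];f=[t(192,93),t(173,210)]
x=np.array([-.161,-.987]);m=np.array([561,-308])
mid=(r[0]+r[1])[:2]/2; print(r,f,'rear mid mould x',(mid-m)@x,'y',(mid-m)@[.987,-.161]); go(623,153,16)
# mould face check via parallel front ends (-130) top edges
for p in((292,60),(260,238)): q=t(*p); q=onz('top',220+p[0]/2-.25,80+p[1]/2-.25,60); print(q,(q[:2]-m)@x)
E
```

```text
[array([ 656.1, -208. ,   32. ]), array([ 510.2, -186.2,   32. ])] [array([678.1, -61. ,  32. ]), array([530., -39.,  32.])] rear mid mould x -113.02445 y 4.007149999999977
t 11.68 pos [623.1 153.2  16. ] rot [-3.131  0.015  1.406] gap 27.8 F [-0.3 -2.1 -1.2]
tool shift [-0.2 -0.1 -0. ] turn None
[ 715.  -180.9   60. ] -150.24169999999998
[ 494.4 -143.1   60. ] -152.0337
```

The parallels' front ends come out at about -151 where they should be -130. My mould origin is therefore about 20 mm off, and the rear edge is only about 2 mm past the limit. I'll pull another 30 mm or so.

>>> drive_tool:
  motion: [3, 0, 0, 0, 5, 0, 0, 0, 5, 0, 0, 0, 5, 0, 0, 0, 5, 0, 0, 0, 5, 0, 0, 0, 3, 0, 0, 0, 0, 0, 0, 0]

```text
clock: 12.35
eef_pos: [628.8, 186.8, 15.5]
eef_rot: [-3.131, 0.015, 1.406]
wrist_force: [-1.0, -4.6, -0.2]
finger_gap: 27.8
```

>>> drive_tool:
  motion: [0, 0, 0, 0, 0, 0, 0, 0, 0, 0, 0, 0]

```text
clock: 12.6
eef_pos: [628.7, 187.1, 15.5]
eef_rot: [-3.131, 0.016, 1.406]
wrist_force: [-0.6, -3.0, -0.2]
finger_gap: 27.8
```

```bash
python3 -c "
from h import *
go(623,153,16)"
```

```text
t 12.6 pos [628.7 187.1  15.5] rot [-3.131  0.016  1.406] gap 27.8 F [-0.6 -3.  -0.2]
tool shift [-34.6  -0.1   0. ] turn None
```

>>> drive_tool:
  motion: [-4, 0, 0, 0, -4, 0, 0, 0, -3, 0, 0, 0, 0, 0, 0, 0, 0, 0, 0, 0]

```text
clock: 13.02
eef_pos: [626.8, 175.7, 15.8]
eef_rot: [-3.132, 0.013, 1.406]
wrist_force: [-0.4, 0.1, -1.0]
finger_gap: 27.9
```

>>> drive_tool:
  motion: [0, -5, 0, 0, 0, -7, 0, 0, 0, -7, 0, 0, 0, -7, 0, 0, 0, -7, 0, 0, 0, -2, 0, 0, 0, 0, 0, 0, 0, 0, 0, 0]

```text
clock: 13.68
eef_pos: [587.6, 182.9, 16.4]
eef_rot: [-3.132, 0.013, 1.407]
wrist_force: [-0.6, -0.1, -1.4]
finger_gap: 28.4
```

```bash
python3 - <<'E'
from h import *
go(628.7,187.1,15.5)
a=save('top','top7.png'); b=save('scene','scene7.png')
c=lambda im,x,y,w,h:cv2.resize(im[y:y+h,x:x+w,::-1],(400,400),interpolation=cv2.INTER_CUBIC)
cv2.imwrite('pics/c7.png',np.hstack([c(a,220,80,160,160),c(b,140,200,160,160)]))
E
```

```text
t 13.68 pos [587.6 182.9  16.4] rot [-3.132  0.013  1.407] gap 28.4 F [-0.6 -0.1 -1.4]
tool shift [10.9 39.8  0.4] turn None
```

View pics/c7.png

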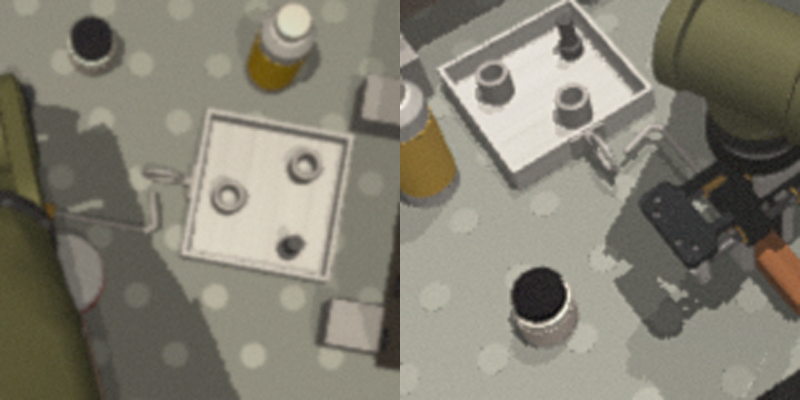

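The hook is free: its tip at crop (155,193) sits beside the eye at (165,175). The tray is well out with its parts upright. I'll lift and return to the mat.

>>> drive_tool:
  motion: [0, 0, -10, 0, 0, 0, -20, 0, 0, 0, -25, 0, 0, 0, -25, 0, 0, 0, -20, 0, 0, 0, 0, 0]

```text
clock: 14.28
eef_pos: [589.6, 183.2, 122.4]
eef_rot: [-3.13, 0.013, 1.405]
wrist_force: [0.1, 0.1, -0.5]
finger_gap: 27.6
```

>>> drive_tool:
  motion: [20, -18, 0, 0, 20, -18, 0, 0, 20, -18, 0, 0, 20, -18, 0, 0, 20, -18, 0, 0, 20, -18, 0, 0, 20, -18, 0, 0, 10, -10, 0, 0]

```text
clock: 14.95
eef_pos: [478.1, 356.7, 119.9]
eef_rot: [-3.132, 0.014, 1.398]
wrist_force: [-0.6, -0.0, -1.7]
finger_gap: 27.5
```

```bash
python3 -c "
from h import *
go(461,390,110,156.6)"
```

```text
t 14.95 pos [478.1 356.7 119.9] rot [-3.132  0.014  1.398] gap 27.5 F [-0.6 -0.  -1.7]
tool shift [ 30.  -22.5   9.7] turn -1.336
```

>>> drive_tool:
  motion: [10, -8, 0, -0.12, 0, 0, 0, -0.12, 0, 0, 0, -0.12, 0, 0, 0, -0.12, 0, 0, 0, -0.12, 0, 0, 0, -0.12, 0, 0, 0, -0.12, 0, 0, 0, -0.12]

```text
clock: 15.62
eef_pos: [467.7, 371.2, 114.1]
eef_rot: [-3.119, -0.002, 2.392]
wrist_force: [-0.8, -0.3, -1.6]
finger_gap: 27.6
```

>>> drive_tool:
  motion: [0, 0, 0, -0.11, 0, 0, 0, -0.11, 0, 0, 0, -0.1, 0, 0, 0, 0, 0, 0, 0, 0]

```text
clock: 16.03
eef_pos: [467.2, 370.2, 110.7]
eef_rot: [-3.117, -0.012, 2.732]
wrist_force: [-0.1, -0.7, -1.2]
finger_gap: 27.7
```

```bash
python3 -c "
from h import *
go(461,390,40,156.6)"
```

```text
t 16.03 pos [467.2 370.2 110.7] rot [-3.117 -0.012  2.732] gap 27.7 F [-0.1 -0.7 -1.2]
tool shift [12.7 17.4 70.5] turn -0.001
```

>>> drive_tool:
  motion: [4, 5, 18, 0, 4, 5, 18, 0, 3, 4, 18, 0, 2, 3, 12, 0, 0, 0, 0, 0, 0, 0, 0, 0]

```text
clock: 16.53
eef_pos: [461.2, 390.3, 41.6]
eef_rot: [-3.118, -0.011, 2.712]
wrist_force: [-0.0, 0.3, -0.9]
finger_gap: 27.8
```

```bash
python3 -c "
from h import *
go(461,390,8,156.6)
s=read_state();R=Ro.from_euler('xyz',s['eef_rot']).as_matrix()
for q in((-152,39,-9.5),(-160,7,-9.5),(65,0,-9.5)): print((s['eef_pos']+R@q).round(1))"
```

```text
t 16.53 pos [461.2 390.3  41.6] rot [-3.118 -0.011  2.712] gap 27.8 F [-0.   0.3 -0.9]
tool shift [-0.3  0.4 33.6] turn -0.021
[615.8 362.6  48.5]
[609.7 330.2  49.2]
[402.3 417.6  51.8]
```

>>> drive_tool:
  motion: [0, 0, 9, -0.01, 0, 0, 9, -0.01, 0, 0, 7, 0, 0, 0, 4, 0, 0, 0, 1, 0, 0, 0, 0, 0, 0, 0, 0, 0]

```text
clock: 17.12
eef_pos: [462.0, 389.6, 11.0]
eef_rot: [-3.121, -0.01, 2.731]
wrist_force: [-0.8, 0.3, -1.8]
finger_gap: 27.8
```

```bash
python3 -c "
from h import *
go(461,390,6,156.6)"
```

```text
t 17.12 pos [462.  389.6  11. ] rot [-3.121 -0.01   2.731] gap 27.8 F [-0.8  0.3 -1.8]
tool shift [1.  0.1 5. ] turn -0.003
```

>>> drive_tool:
  motion: [0, 0, 2, 0, 0, 0, 1.5, 0, 0, 0, 0, 0]

```text
clock: 17.37
eef_pos: [462.4, 389.8, 8.1]
eef_rot: [-3.122, -0.009, 2.73]
wrist_force: [0.1, 0.5, -2.0]
finger_gap: 27.7
```

>>> drive_tool:
  motion: [0, 0, 0, 0, 0, 0, 0, 0, 0, 0, 0, 0, 0, 0, 0, 0, 0, 0, 0, 0, 0, 0, 0, 0, 0, 0, 0, 0, 0, 0, 0, 0]
  jaw: 0

```text
clock: 18.03
eef_pos: [463.0, 390.3, 9.3]
eef_rot: [-3.124, -0.008, 2.731]
wrist_force: [0.5, -0.2, 0.2]
finger_gap: 77.3
```

>>> drive_tool:
  motion: [0, 0, 0, 0, 0, 0, 0, 0, 0, 0, 0, 0, 0, 0, 0, 0, 0, 0, 0, 0, 0, 0, 0, 0]

```text
clock: 18.53
eef_pos: [463.0, 390.3, 9.3]
eef_rot: [-3.124, -0.008, 2.73]
wrist_force: [0.2, 0.3, -0.2]
finger_gap: 94.2
```

>>> drive_tool:
  motion: [0, 0, -10, 0, 0, 0, -20, 0, 0, 0, -30, 0, 0, 0, -30, 0, 0, 0, -35, 0, 0, 0, -30, 0, 0, 0, -20, 0, 0, 0, 0, 0]

```text
clock: 19.2
eef_pos: [464.5, 391.9, 196.2]
eef_rot: [-3.122, -0.009, 2.73]
wrist_force: [-0.2, 0.1, 0.1]
finger_gap: 93.9
```

>>> drive_tool:
  motion: [38, 4, 0, 0, 38, 4, 0, 0, 38, 4, 0, 0, 38, 4, 0, 0, 38, 4, 0, 0, 30, 4, 0, 0, 10, 0, 0, 0, 0, 0, 0, 0]

```text
clock: 19.87
eef_pos: [255.3, 508.2, 199.2]
eef_rot: [-3.125, -0.007, 2.726]
wrist_force: [0.0, 0.4, 0.3]
finger_gap: 93.6
```

```bash
python3 - <<'E'
from h import *
go(461,390,200)
a=save('top','top8.png'); b=save('scene','scene8.png')
cv2.imwrite('pics/c8.png',np.hstack([cv2.resize(q[...,::-1],(400,300),interpolation=cv2.INTER_AREA) for q in(a,b)]))
E
```

```text
t 19.87 pos [255.3 508.2 199.2] rot [-3.125 -0.007  2.726] gap 93.6 F [0.  0.4 0.3]
tool shift [-235.9  -25.2   -2. ] turn None
```

View pics/c8.png

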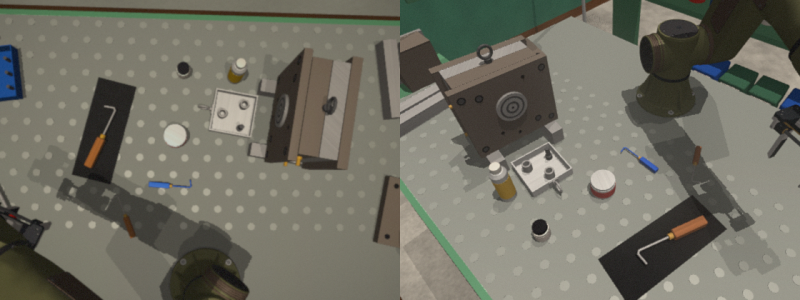

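The hook lies on the mat, the tray is out level with the parallels' front ends with its parts upright, and the bystanders stand where they were. I'll hand in.

```bash
python3 -c "
from h import *
a=cv2.imread('pics/top0.png').astype(int);b=cv2.imread('pics/top8.png').astype(int)
for n,(x,y,w) in dict(tin=(245,190,22),jar=(257,97,16),spray=(332,98,20)).items(): print(n,abs(a-b)[y-w:y+w,x-w:x+w].mean().round(1))
print(sign_off())"
```

```text
tin 1.7
jar 2.2
spray 1.9
the job is handed in; nothing more can be done
None
```

The tray is out from under the mould with its parts in it, the hook is back on the mat, and the job was handed in at about 20 s of the 58 s allowed. No verdict is reported.

- **Tray:** I drew it out along its own axis with the hook through the eye, at 3–5 N of drag. Its rear edge ended near mould x = -126 mm by my estimate, against the limit of -90 mm. The last picture shows it about level with the parallels' front ends, flat, with both bushes and the screw upright.
- **Hook:** I unhooked it sideways and laid it flat on the mat about where it had lain, well inside the outline.
- **Bystanders:** The tin, jar and spray can show no change beyond image noise between the first and last top views.
- **Arm:** It is well clear of everything, and the wrist force reads near zero.

**One check disagreed:** my first mould position, taken from the ring on its face, was about 20 mm off from the parallels' front ends. I trusted the parallels and pulled 34 mm further. The -126 mm comes from an earlier image measurement plus that extra pull; I did not measure it again in the final picture.

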